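Start a plug tray on the germination heater

ROBOT

A 7-joint arm with a two-finger parallel gripper is mounted at the origin on the work surface. World frame = base frame: x ahead of the robot, y to its left, z up, the work surface at z = 0. Lengths are in m, angles in rad, forces in N, time in s.
With the tool pointing down it reaches from about 0.425 to 0.825 m from the base axis. Payload 3.6 kg.
Tool frame: the origin (TCP) lies midway between the tips of the shut fingers; the grasp point (between the pads) lies 19 mm behind it; z points along the fingers, y is the direction in which the jaws open and shut (so a half turn about z gives the same grasp; the last joint's range is limited). The gripper opens to 93 mm and grips with 3 to 60 N. Pads are 15 mm wide; open, the fingers measure 128 mm over their backs; the gripper's body (75 mm by 188 mm) begins 65 mm behind the grasp point.
Start: joints at [-0.026, 0.615, -0.013, 1.423, 0.008, 1.103, -0.04], TCP at [0.65, 0, 0.219] pointing down, gripper open.
Joint ranges: [-3.12, 3.12], [-0.3, 2.06], [-1.34, 1.32], [0.26, 2.42], [-1.36, 4.5], [0.01, 1.98], [-2.84, 2.84]. Speed limits (rad/s): [2.79, 2.79, 3.14, 3.14, 3.14, 3.14, 3.14].

INTERFACE

Orientations are given as a unit quaternion [x, y, z, w].
In Python, from cell import ctrl, capture, camera_model, ticket gives the robot as it stands. The module is installed in compiled form; this text tells all that it offers.
- The arm moves only by the tool arm_command, never from a script. Its arguments are lists of equal length, an entry for each row: "delta_pos": the shift along the tool's x, y, z in mm, a list of three; "rotation": the turn, a rotation vector about the tool's x, y, z in degrees, a list of three; "hand": the opening, from 0 (shut) to 1 (fully open). A call has 1 to 10 rows; each row is the pose to reach, as a shift and turn from the pose commanded when the call began, along the tool's axes at that moment; what a row does not reach only later rows make up. A row lasts 1/12 s, in which the tool goes at most 41.7 mm and 7.16 degrees, less where a joint would pass 70% of its speed; a pose out of reach is approached as far as the arm can. A call with a gripper value outside its range is refused whole. The fingers move at their own pace and stop on an object; "grip_force" is the grip in N (left out, the last holds). Time passes only in rows, so rows that repeat a pose let the fingers close. It gives the time, the measured TCP pose, the force and the opening at its end, in the units of the state.
- ctrl.get_obs(): the state, without advancing time (a new reading comes with each control period).
- capture(name): name is "scene" or "side" or "wrist"; returns the picture (480x640x3 uint8, red, green, blue); there is no depth.
- camera_model(name): a dict with "intrinsics" (3x3 intrinsics, pixels), "pose" (4x4, takes a point from camera to world coordinates). Camera axes: x right, y down, z forward; pixel columns grow to the right and rows downward; lengths in m; the calibration is good to about 2 mm. A picture is of the moment at which its call begins: read the wrist's pose just before it. camera_model takes no time and is no camera call; for the wrist camera it gives the pose at the moment of the call.
- ticket.job_done(): hands the job in, once; it reports no verdict.
The state is a dict: "time": time; "joint_positions": joint angles; "joint_vel": joint speeds; "effort": joint torques, N m; "position": TCP position; "eef_rot": TCP orientation; "force": force on the tool from outside, world axes, zero at the start; "wrist_torque": the same for the moment, N m; "finger_gap": finger opening in m.
Only numpy, scipy, OpenCV 4.12 (cv2) and the standard library are available. Lean on these libraries where they do the work, as an engineer would, in place of code of your own. Each camera call takes 0.05 s, during which the arm holds its last target. There are 200 camera calls.

TASK

Set the sown plug tray that has the notch in one end on top of the germination heater, gently and right way up, so that it lies flat inside the rim with its notch over the key, and let go of it. Then, with a fingertip in the recessed slot on the heater's sloping front, reached from in front under the guard bar, slide the small switch all the way towards the end where the key is. Leave the un-notched tray, pots and other bench things where they are.

Things in the scene. Friction and masses are not known exactly. Their poses are not given: they have to be found in the camera images.
- tray_mid (a point): Centre (half-way up) of the tray to use: black plastic plug tray, 56 mm along its x, 132 mm along y, 50 mm high, about 0.25 kg, 2 x 4 cells with brown plugs, upright on the bench, z up. Its +y end has a U-shaped notch through the whole height, 18 mm wide in x, open at the end, 15 mm deep in y; the other end is plain. Grip it across its 56 mm width.
- plain_tray_mid (a point): Centre (half-way up) of a second tray of the same sizes and look, without any notch. It is not to be used or moved.
- heater: Germination heater, fixed: grey box, aluminium deck on top, control panel low at its front, sloping at 27 degrees (facing -x and up). Origin: centre of its underside, on the bench; x points from front to back, y along its width, z up. Spans x -61 to 67, y -85 to 85 mm. The deck's top is 163 mm up and reaches from x = -17 to 67 mm.
- deck_seat (a point): Where tray_mid is when the tray is seated right: heater x = 26, y = 0, 25 mm above the deck's top. Axes as the heater's; the seated tray's y points along this y, its notch at the key. The rim round the deck is 5 mm high, its inside 66 mm (x) by 142 mm (y), centred here. Play when seated: about 3 mm in x, 4 mm in y.
- key_top (a point): Middle of the top of the key, an aluminium block inside the rim at the deck's +y end: 12 mm wide in x, 17 mm long in y (running into the rim), 14 mm high above the deck. Axes as the heater's.
- slot_mid (a point): Middle of the switch slot's mouth, in the plane of the sloping panel's face, 85 mm above the bench, 14 mm in front of the deck's edge. Axes as the heater's (not tilted). The slot is 70 mm long along y (35 mm each way), 30 mm wide along the slope, 7 mm deep with a flat floor; the face above and below it is 10 mm wide.
- guard_bar (a point): Middle of a steel guard bar, 8 mm thick, that runs along the heater's y over the whole width, 55 mm above the slot's middle and 2 mm in front of it; its end brackets are at y = -81 and 81 mm. A fingertip held upright cannot get past it to the switch: reach in under it from the front with the tool tilted, some 25 to 35 degrees. Axes as the heater's.
- switch_nub (a point): Middle of the top of the switch's thumb piece, a pale block 10 mm long (y), 16 mm wide (x), 6.5 mm high on the slot's floor, its top 0.5 mm below the panel's face. x points up the slope, y along the slot (the heater's y), z out of the panel, 27 degrees from vertical. At joint 0 it is 12 mm to the +y side of slot_mid, with 42 mm of free slot on its -y side for a fingertip.
- switch (a joint): Position of the switch in m: 0 off, 0.016 at its stop (on). It grows as the thumb piece moves towards the heater's +y, the key's end; begins at 0 to 0.005. It drags with about 2 N and stays where it is left.
- pot_a: Bystander: small terracotta pot, rim radius 27 mm, 56 mm high; origin at the centre of its foot.
- pot_b: Bystander: small terracotta pot, rim radius 24 mm, 50 mm high; origin at the centre of its foot.
- jar: Bystander: jar, radius 30 mm, 90 mm high; origin at the centre of its foot.
- feed_bottle: Bystander: white bottle, radius 32 mm, 170 mm high; origin at the centre of its foot.
- trowel: Bystander: flat hand tool 240 mm long lying along its x, less than 40 mm high.
- dibber: Bystander: wooden-handled dibber lying along its x, 160 mm long, 22 mm high; origin under the middle of its handle.
Mind the look-alikes: they are no part of the job. What is shaped like the part that bears tray_mid but yellow is not meant.

How it is judged:
By the outcome, as a careful person would: the job done as asked, in the order asked, and still so for the second after the job is handed in, with the robot touching nothing.
It also fails if it takes over 50 s, if anything falls off the work surface, if the arm or the gripper's body presses on something with over 40 N, if the wrist force passes 120 N, or if a joint passes its speed limit or range.

## Working session

There is one attempt and no reset: what is moved stays moved. The work goes in short steps, Python scripts to look and compute and a tool call to move; the robot and the scene stay as the last step left them, time stands still between calls to the robot, and variables do not carry over. Pictures are saved under pics/ and viewed, about 8 in all and at most 12, crops included, and the job is handed in when it is done.

Besides the shell and the picture viewer there is one more tool, called as name(argument=value, ...) on one line, values as JSON. arm_command: Moves the arm, as the interface text tells. Its arguments: {"type":"object","properties":{"delta_pos":{"type":"array","items":{"type":"array","items":{"type":"number"}}},"rotation":{"type":"array","items":{"type":"array","items":{"type":"number"}}},"hand":{"type":"array","items":{"type":"number"}},"grip_force":{"type":"number"}},"required":["delta_pos","rotation","hand"]}

```bash
mkdir -p pics; ls
cat > h.py <<'E'
import numpy as np, cv2
from scipy.spatial.transform import Rotation as R
from cell import ctrl, capture, camera_model, ticket
def save(n,im): cv2.imwrite(f'pics/{n}.png', im[:,:,::-1])
def ray(m,uv):
    K=np.array(m['intrinsics']);P=np.array(m['pose'])
    d=P[:3,:3]@np.linalg.solve(K,np.array([uv[0],uv[1],1.0]));return P[:3,3],d/np.linalg.norm(d)
def onplane(m,uv,z):
    o,d=ray(m,uv);return o+d*(z-o[2])/d[2]
def tri(*mu):
    A=np.zeros((3,3));b=np.zeros(3);L=[]
    for m,uv in mu:
        o,d=ray(m,uv);Q=np.eye(3)-np.outer(d,d);A+=Q;b+=Q@o;L.append((o,d))
    x=np.linalg.solve(A,b)
    return x,[round(1000*np.linalg.norm(np.cross(x-o,d)),1) for o,d in L]
def proj(m,p):
    P=np.array(m['pose']);c=P[:3,:3].T@(np.array(p)-P[:3,3]);q=np.array(m['intrinsics'])@c;return q[:2]/q[2]
E
python3 - <<'E'
from h import *
np.set_printoptions(precision=3,suppress=True)
for n in('scene','side','wrist'):
    m=camera_model(n);im=capture(n);save(n+'0',im);print(n,np.array(m['pose']),np.array(m['intrinsics'])[0])
print(ctrl.get_obs())
E
```

```text
pics
scene [[-0.277  0.713 -0.644  1.201]
 [ 0.961  0.219 -0.171  0.174]
 [ 0.019 -0.666 -0.746  0.861]
 [ 0.     0.     0.     1.   ]] [451.816   0.    316.116]
side [[-0.68  -0.355  0.641 -0.278]
 [-0.733  0.332 -0.594  0.83 ]
 [-0.002 -0.874 -0.486  0.804]
 [ 0.     0.     0.     1.   ]] [570.395   0.    317.733]
wrist [[ 1.     0.001 -0.003  0.648]
 [ 0.    -0.964 -0.266  0.074]
 [-0.003  0.266 -0.964  0.385]
 [ 0.     0.     0.     1.   ]] [370.725   0.    321.527]
{'time': 0.15, 'joint_positions': array([-0.027,  0.616, -0.013,  1.424,  0.008,  1.103, -0.04 ]), 'joint_vel': array([ 0.002, -0.002, -0.   , -0.005, -0.002,  0.   ,  0.001]), 'effort': array([  0.001, -45.935,   0.209, -16.594,  -0.061,   0.018,   0.   ]), 'position': array([0.649, 0.   , 0.218]), 'eef_rot': array([ 0.707,  0.707, -0.001, -0.001]), 'force': array([-1.023, -0.19 , -1.055]), 'wrist_torque': array([ 0.025,  0.001, -0.012]), 'finger_gap': 0.09266262756928234}
```

View pics/scene0.png

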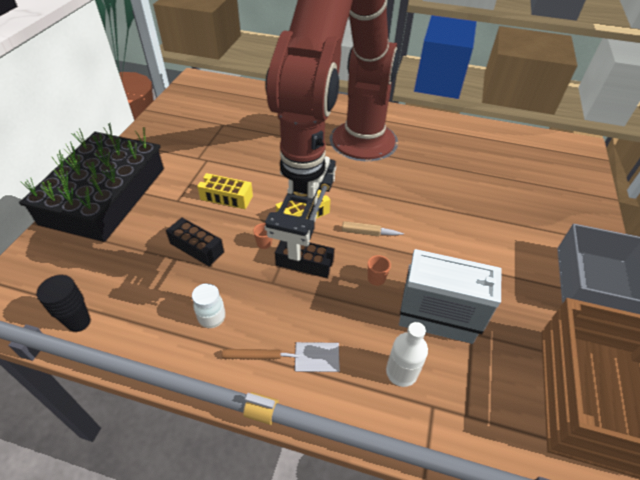

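View pics/side0.png

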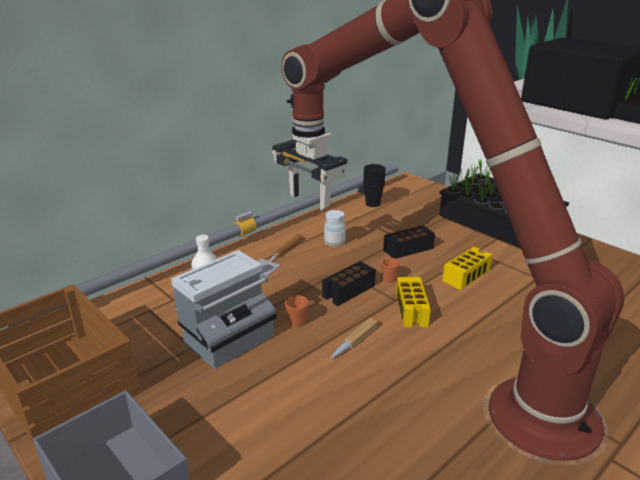

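Scene view: black trays at about (195,241) and (305,258), with yellow look-alikes at (225,190) and (305,207). The heater is at (450,290), with its key at the right end near (487,281). The next step is a close crop to find the notch.

Run:
```python
import cv2,numpy as np
s=cv2.imread('pics/side0.png');c=cv2.imread('pics/scene0.png');w=cv2.imread('pics/wrist0.png')
f=lambda i,x,y,W,H:cv2.resize(i[y:y+H,x:x+W],(400,300),interpolation=cv2.INTER_CUBIC)
cv2.imwrite('pics/comp.png',np.vstack([np.hstack([f(s,316,220,132,99),f(s,165,250,132,99)]),np.hstack([f(c,160,205,180,100+35),cv2.resize(w,(400,300))])]))
```

```text
(no output)
```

View pics/comp.png

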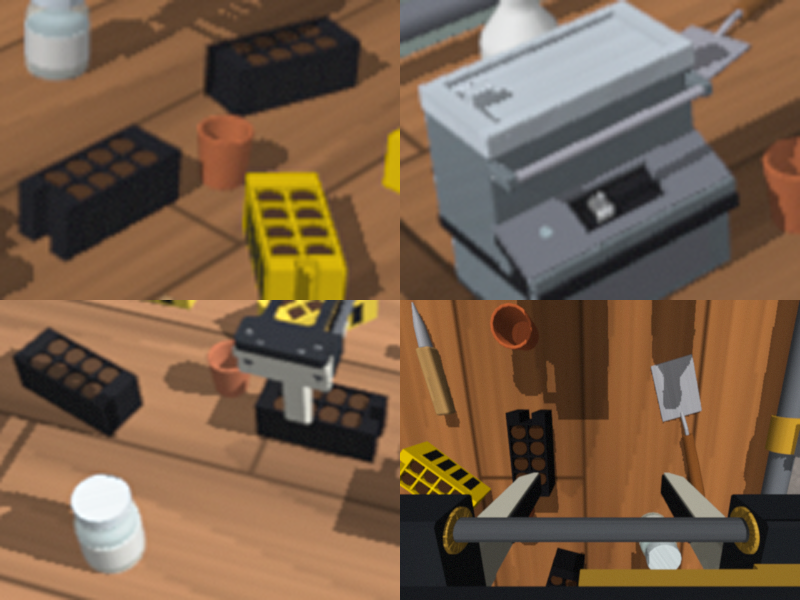

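The notched tray is the one at scene (305,258), side (348,282) and wrist (208,240), with its notch towards +y. The plain tray is at scene (195,241), and the yellow ones are rejected. The key is at side (195,283).

Run:
```python
from h import *
np.set_printoptions(precision=4,suppress=True)
S=camera_model('scene');D=camera_model('side');W=camera_model('wrist')
print('tray',onplane(W,(208,240),.05),'key',tri((S,(487,281)),(D,(195,283))))
for n,u in dict(bl=(413,254),br=(498,265),fr=(493,303),fl=(402,289)).items(): print(n,onplane(S,u,.168))
print('slot',onplane(D,(237,314),.085))
# tray top: dark mask contour in wrist
im=cv2.imread('pics/wrist0.png');v=im.max(2)
m=((v<70)&(im.max(2).astype(int)-im.min(2)<25)).astype(np.uint8)
m[400:]=0
c,_=cv2.findContours(m,0,2)
for k in c:
    if cv2.contourArea(k)>300: print(cv2.boundingRect(k),cv2.minAreaRect(k))
```

```text
tray [ 0.5406 -0.0204  0.05  ] key (array([0.6046, 0.3565, 0.1653]), [np.float64(2.6), np.float64(2.6)])
bl [0.5821 0.2121 0.168 ]
br [0.5612 0.3778 0.168 ]
fr [0.657  0.3705 0.168 ]
fl [0.6744 0.2042 0.168 ]
slot [0.5525 0.2935 0.085 ]
(0, 176, 640, 224) ((319.5, 287.5), (223.0, 639.0), 90.0)
(603, 2, 37, 184) ((625.1538696289062, 94.23077392578125), (10.198039054870605, 186.31033325195312), 11.309932708740234)
```

arm_command(delta_pos=[[-35,-35,-20],[-70,-70,-40],[-105,-105,-60],[-105,-105,-60],[-105,-105,-60]], rotation=[[0,0,0],[0,0,0],[0,0,0],[0,0,0],[0,0,0]], hand=[1,1,1,1,1])

```text
time: 0.57
position: [0.5415, -0.113, 0.2818]
eef_rot: [0.711, 0.703, -0.002, 0.003]
force: [-0.1, -0.8, 0.8]
finger_gap: 0.0929
```

```bash
cat > snap.py <<'E'
from h import *; import sys,pickle
n=sys.argv[1];m=camera_model('wrist');o=ctrl.get_obs();im=capture('wrist');save(n,im);pickle.dump((m,o),open(n+'.pkl','wb'))
print(o['time'],o['position'],o['joint_positions'].round(2))
E
python3 snap.py w1
```

```text
0.5667 [ 0.54153547 -0.11300493  0.28182754] [0.16 0.4  0.   1.61 0.01 1.12 0.15]
```

arm_command(delta_pos=[[40,5,-10],[80,10,-20],[120,15,-30],[160,25,-45],[200,35,-60],[240,45,-70],[280,55,-80],[300,60,-80],[300,60,-80],[300,60,-80]], rotation=[[0,0,0],[0,0,0],[0,0,0],[0,0,0],[0,0,0],[0,0,0],[0,0,0],[0,0,0],[0,0,0],[0,0,0]], hand=[1,1,1,1,1,1,1,1,1,1])

```text
time: 1.45
position: [0.6043, 0.1988, 0.3568]
eef_rot: [0.705, 0.709, -0.001, -0.001]
force: [-0.5, -0.9, -0.1]
finger_gap: 0.0928
```

```bash
python3 snap.py w2
python3 - <<'E'
import cv2,numpy as np
a=cv2.imread('pics/w1.png');b=cv2.imread('pics/w2.png')
cv2.imwrite('pics/c2.png',np.vstack([cv2.resize(a,(400,300)),cv2.resize(b,(400,300))]))
E
```

```text
1.45 [0.60430393 0.1987565  0.35682444] [-0.32  0.51 -0.07  1.22  0.03  1.41 -0.37]
```

View pics/c2.png

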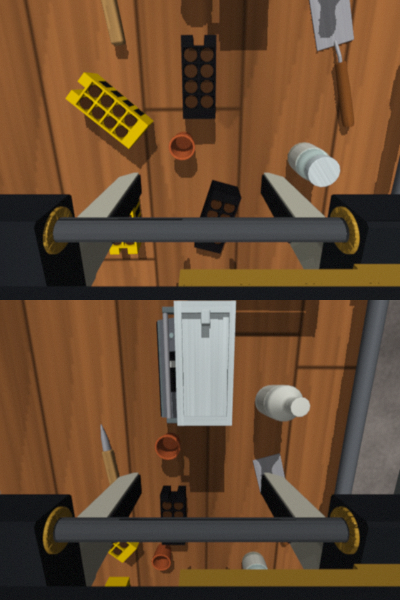

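arm_command(delta_pos=[[35,0,0],[70,0,0],[80,0,0],[80,0,0],[80,0,0]], rotation=[[0,0,0],[0,0,0],[0,0,0],[0,0,0],[0,0,0]], hand=[1,1,1,1,1])

```text
time: 1.92
position: [0.6052, 0.2732, 0.3581]
eef_rot: [0.708, 0.707, -0.001, 0.001]
force: [-0.1, -1.2, 0.1]
finger_gap: 0.0929
```

```bash
python3 snap.py w3
python3 - <<'E'
import cv2,numpy as np
a=cv2.imread('pics/w1.png');b=cv2.imread('pics/w2.png');c=cv2.imread('pics/w3.png')
# tray mask bbox in w1
h=cv2.cvtColor(a,cv2.COLOR_BGR2HSV)
m=((h[...,2]<60)).astype(np.uint8);m[:40]=0;m[210:]=0;m[:,:270]=0;m[:,370:]=0
cs,_=cv2.findContours(m,0,2);k=max(cs,key=cv2.contourArea);print(cv2.minAreaRect(k),cv2.boxPoints(cv2.minAreaRect(k)))
f=lambda i,x,y,W,H:cv2.resize(i[y:y+H,x:x+W],(W*3,H*3),interpolation=cv2.INTER_CUBIC)
A=f(a,270,40,100,160);B=f(c,230,100,165,200)
o=np.zeros((600,800,3),np.uint8);o[:480,:300]=A;o[:,300:795]=B
cv2.imwrite('pics/c3.png',o)
E
```

```text
1.9167 [0.605248   0.27323627 0.3581178 ] [-0.42  0.57 -0.07  1.12  0.04  1.46 -0.49]
((317.5, 122.5), (135.0, 55.0), 90.0) [[290.  55.]
 [345.  55.]
 [345. 190.]
 [290. 190.]]
```

View pics/c3.png

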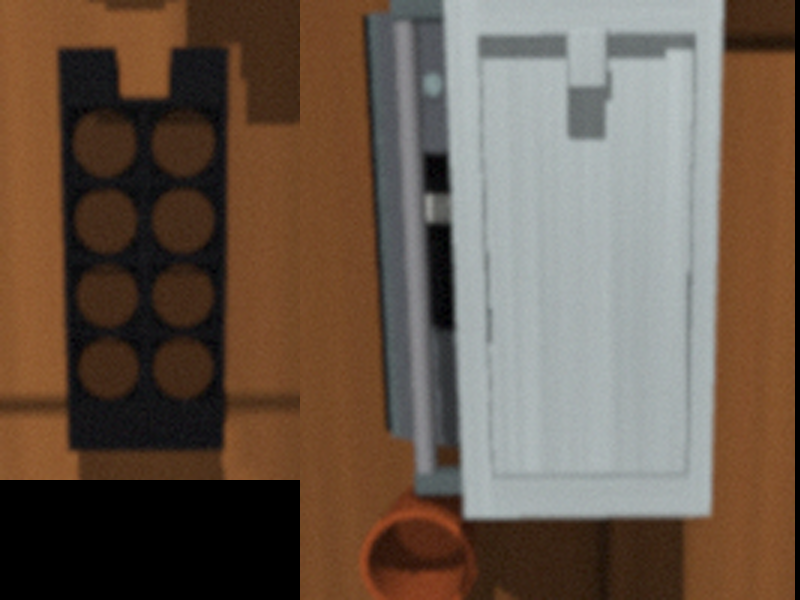

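Run:
```python
from h import *; import pickle
np.set_printoptions(precision=4,suppress=True)
m1,m2,m3=[pickle.load(open(f'w{i}.pkl','rb'))[0] for i in(1,2,3)]
T=np.array([onplane(m1,u,.05) for u in[(290,56),(345.7,56),(344.3,189),(293.3,189.3)]])
print(T,T.mean(0),np.linalg.norm(np.diff(T,axis=0),axis=1))
H=np.array([onplane(m3,u,.168) for u in[(289.3,112),(361.7,112),(359.3,257.7),(293.3,258.3)]])
print(H,H.mean(0),np.linalg.norm(np.diff(H,axis=0),axis=1))
for q in(T,H):
    d=(q[0]+q[1]-q[2]-q[3]);print('yaw',np.degrees(np.arctan2(-d[0],d[1])))
# heights: outer near corners of the heater in w2/w3, tray far corners in w0/w1
def corners(f):
    im=cv2.imread(f'pics/{f}.png');h=cv2.cvtColor(im,cv2.COLOR_BGR2HSV)
    m=((h[...,1]<40)&(h[...,2]>140)).astype(np.uint8);m[300:]=0;m[:,:275]=0;m[:,378:]=0
    m=cv2.morphologyEx(m,cv2.MORPH_OPEN,np.ones((5,5)))
    ys,xs=np.where(m);k=ys+xs*0
    return xs[np.argmax(ys-xs)],ys[np.argmax(ys-xs)],xs[np.argmax(ys+xs)],ys[np.argmax(ys+xs)]
a=corners('w2');b=corners('w3');print(a,b)
print(tri((m2,a[:2]),(m3,b[:2])),tri((m2,a[2:]),(m3,b[2:])))
im=cv2.imread('pics/wrist0.png');v=cv2.cvtColor(im,cv2.COLOR_BGR2HSV)[...,2]
w=(v<60).astype(np.uint8);sub=w[150:300,150:270]
ys,xs=np.where(sub);ys+=150;xs+=150
# top-left notch-end corner
i=np.argmin(ys+xs);j=np.argmin(ys-xs);print((xs[i],ys[i]),(xs[j],ys[j]))
m0=pickle.load(open('w1.pkl','rb'))[0]
```

```text
[[ 0.5109  0.0354  0.05  ]
 [ 0.5655  0.0348  0.05  ]
 [ 0.5649 -0.096   0.05  ]
 [ 0.5099 -0.0957  0.05  ]] [ 0.5378 -0.0304  0.05  ] [0.0547 0.1308 0.055 ]
[[0.574  0.3678 0.168 ]
 [0.6402 0.3677 0.168 ]
 [0.6417 0.2274 0.168 ]
 [0.5746 0.2268 0.168 ]] [0.6076 0.2975 0.168 ] [0.0662 0.1403 0.067 ]
yaw -0.3379687562269099
yaw 0.4327841626087764
(np.int64(284), np.int64(199), np.int64(370), np.int64(199)) (np.int64(285), np.int64(271), np.int64(366), np.int64(270))
(array([0.5659, 0.214 , 0.1703]), [np.float64(0.2), np.float64(0.2)]) (array([0.6488, 0.2142, 0.1681]), [np.float64(0.0), np.float64(0.0)])
(np.int64(170), np.int64(181)) (np.int64(241), np.int64(176))
```

arm_command(delta_pos=[[-35,-8,0],[-75,-16,10],[-110,-24,25],[-145,-32,45],[-180,-40,65],[-215,-48,85],[-250,-56,105],[-280,-64,130],[-303,-67,160],[-303,-67,190]], rotation=[[0,0,0],[0,0,0],[0,0,0],[0,0,0],[0,0,0],[0,0,0],[0,0,0],[0,0,0],[0,0,0],[0,0,0]], hand=[1,1,1,1,1,1,1,1,1,1])

```text
time: 2.8
position: [0.5365, -0.039, 0.1689]
eef_rot: [0.712, 0.702, -0.002, 0.003]
force: [0.4, -0.6, 0.0]
finger_gap: 0.0929
```

arm_command(delta_pos=[[0,0,20],[0,0,20],[0,0,20]], rotation=[[0,0,0],[0,0,0],[0,0,0]], hand=[1,1,1])

```text
time: 3.05
position: [0.5372, -0.0302, 0.1487]
eef_rot: [0.708, 0.706, -0.001, -0.0]
force: [-0.1, 0.6, 0.2]
finger_gap: 0.0928
```

Run:
```python
from h import *; import pickle
np.set_printoptions(precision=4,suppress=True)
o=ctrl.get_obs();print(o['position'],R.from_quat(o['eef_rot']).as_matrix())
m1=pickle.load(open('w1.pkl','rb'))[0];D=camera_model('side')
# notch-end near corner (x-,y+): w1 (290,56); side comp (52,255)/(20,180): use w0 pose
m0=dict(intrinsics=m1['intrinsics'],pose=np.array([[1,.001,-.003,.648],[0,-.964,-.266,.074],[-.003,.266,-.964,.385],[0,0,0,1]]))
print(tri((m0,(171,178)),(m1,(290,56))),tri((m0,(243,178)),(m1,(345.7,56))))
```

```text
[ 0.5372 -0.0302  0.1487] [[ 0.0032  1.     -0.0015]
 [ 1.     -0.0032 -0.001 ]
 [-0.001  -0.0015 -1.    ]]
(array([0.5102, 0.0366, 0.0454]), [np.float64(0.5), np.float64(0.5)]) (array([0.5692, 0.037 , 0.0264]), [np.float64(3.0), np.float64(3.0)])
```

arm_command(delta_pos=[[0,0,30],[0,0,60],[0,0,90],[0,0,115],[0,0,132],[0,0,132],[0,0,132]], rotation=[[0,0,0],[0,0,0],[0,0,0],[0,0,0],[0,0,0],[0,0,0],[0,0,0]], hand=[1,1,1,1,1,1,1])

```text
time: 3.63
position: [0.5392, -0.0285, 0.0178]
eef_rot: [0.707, 0.707, 0.001, 0.001]
force: [-0.6, -0.8, 0.0]
finger_gap: 0.0931
```

arm_command(delta_pos=[[0,0,0],[0,0,0],[0,0,0],[0,0,0],[0,0,0],[0,0,0],[0,0,0],[0,0,0]], rotation=[[0,0,0],[0,0,0],[0,0,0],[0,0,0],[0,0,0],[0,0,0],[0,0,0],[0,0,0]], hand=[0.5,0.5,0.4,0.4,0.4,0.4,0.4,0.4], grip_force=15)

```text
time: 4.3
position: [0.5384, -0.0279, 0.017]
eef_rot: [0.707, 0.707, 0.0, 0.0]
force: [0.4, 1.3, 3.7]
finger_gap: 0.0558
```

arm_command(delta_pos=[[0,0,-5],[0,0,-20],[0,0,-45],[0,0,-75],[0,0,-110],[0,0,-145],[0,0,-180],[0,0,-210],[0,0,-220],[0,0,-220]], rotation=[[0,0,0],[0,0,0],[0,0,0],[0,0,0],[0,0,0],[0,0,0],[0,0,0],[0,0,0],[0,0,0],[0,0,0]], hand=[0.4,0.4,0.4,0.4,0.4,0.4,0.4,0.4,0.4,0.4], grip_force=20)

```text
time: 5.13
position: [0.5391, -0.0281, 0.2388]
eef_rot: [0.707, 0.707, 0.002, 0.002]
force: [-0.7, 0.2, -3.0]
finger_gap: 0.0558
```

arm_command(delta_pos=[[25,5,0],[60,12,0],[95,20,0],[130,28,0],[165,36,0],[200,44,0],[235,52,0],[270,60,0],[300,66,0],[326,69,0]], rotation=[[0,0,0],[0,0,0],[0,0,0],[0,0,0],[0,0,0],[0,0,0],[0,0,0],[0,0,0],[0,0,0],[0,0,0]], hand=[0.4,0.4,0.4,0.4,0.4,0.4,0.4,0.4,0.4,0.4])

```text
time: 5.97
position: [0.6053, 0.3002, 0.232]
eef_rot: [0.706, 0.708, -0.003, -0.002]
force: [0.8, -0.2, -2.8]
finger_gap: 0.0559
```

arm_command(delta_pos=[[0,0,0],[0,0,0],[0,0,0]], rotation=[[0,0,0],[0,0,0],[0,0,0]], hand=[0.4,0.4,0.4])

```text
time: 6.22
position: [0.606, 0.2962, 0.2335]
eef_rot: [0.707, 0.707, -0.003, -0.0]
force: [0.5, -0.1, -2.5]
finger_gap: 0.0559
```

```bash
python3 snap.py w4
python3 - <<'E'
from h import *
o=ctrl.get_obs();print(R.from_quat(o['eef_rot']).as_matrix().round(4),o['force'],o['finger_gap'])
save('s4',capture('side'));s=cv2.imread('pics/s4.png');w=cv2.imread('pics/w4.png')
f=lambda i,x,y,W,H,z:cv2.resize(i[y:y+H,x:x+W],(W*z,H*z),interpolation=cv2.INTER_CUBIC)
o=np.zeros((600,800,3),np.uint8)
A=f(w,210,150,200,300,2);B=f(s,140,160,200,300,2);cv2.imwrite('pics/c4.png',np.hstack([A,B]))
E
```

```text
6.2167 [0.60604374 0.29620431 0.23351385] [-0.46  0.65 -0.06  1.31  0.04  1.19 -0.52]
[[ 0.0022  1.     -0.0032]
 [ 1.     -0.0022 -0.0038]
 [-0.0038 -0.0032 -1.    ]] [ 0.02612099 -0.96308637 -2.83194187] 0.05556508746436868
```

View pics/c4.png

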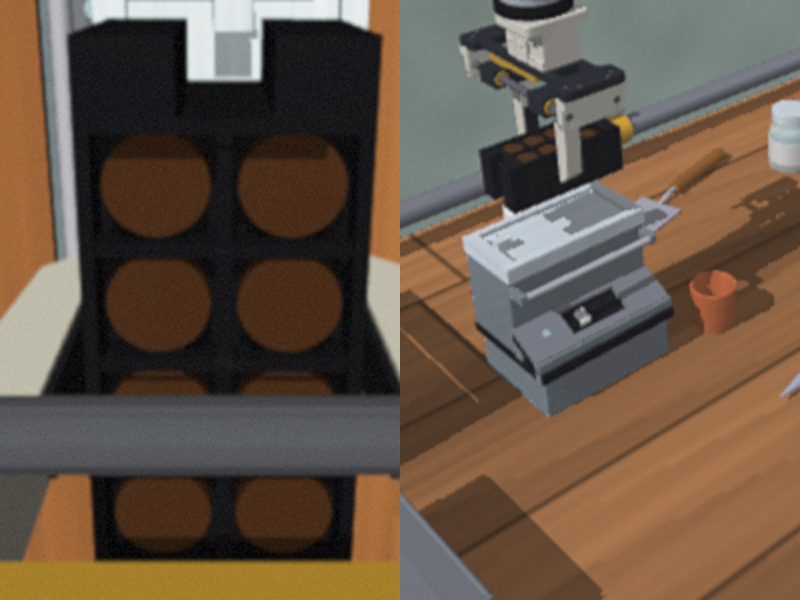

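Run:
```python
from h import *; import pickle
np.set_printoptions(precision=4,suppress=True)
m=pickle.load(open('w4.pkl','rb'))[0]
z=.2335-.017+.05
for n,u,zz in [('nbL',(299,207.5),z),('nbR',(346,207.5),z),('cL',(245,169),z),('cR',(401,169),z),('botnotchL',(303.5,190),z-.05),('botnotchR',(341.5,190),z-.05)]: print(n,onplane(m,u,zz))
```

```text
nbL [0.5963 0.345  0.2665]
nbR [0.6135 0.345  0.2665]
cL [0.5772 0.3589 0.2665]
cR [0.6329 0.3589 0.2665]
botnotchL [0.5953 0.3441 0.2165]
botnotchR [0.6142 0.3442 0.2165]
```

arm_command(delta_pos=[[4,2.5,5],[4,2.5,15],[4,2.5,25],[4,2.5,30],[4,2.5,30],[4,2.5,30]], rotation=[[0,0,-0.4],[0,0,-0.4],[0,0,-0.4],[0,0,-0.4],[0,0,-0.4],[0,0,-0.4]], hand=[0.4,0.4,0.4,0.4,0.4,0.4])

```text
time: 6.82
position: [0.6091, 0.3017, 0.2059]
eef_rot: [0.705, 0.71, -0.001, -0.0]
force: [1.0, 0.1, -1.4]
finger_gap: 0.056
```

```bash
python3 snap.py w5
python3 - <<'E'
from h import *
o=ctrl.get_obs();print(R.from_quat(o['eef_rot']).as_matrix().round(4),o['force'],o['finger_gap'])
w=cv2.imread('pics/w5.png')
cv2.imwrite('pics/c5.png',cv2.resize(w[120:270,220:420],(800,600),interpolation=cv2.INTER_CUBIC))
E
```

```text
6.8167 [0.60912822 0.30167489 0.20585586] [-0.46  0.68 -0.06  1.34  0.04  1.13 -0.52]
[[-6.9e-03  1.0e+00 -1.0e-04]
 [ 1.0e+00  6.9e-03 -0.0e+00]
 [-0.0e+00 -1.0e-04 -1.0e+00]] [ 0.28659459 -0.04973159 -3.09505152] 0.05582559527022092
```

View pics/c5.png

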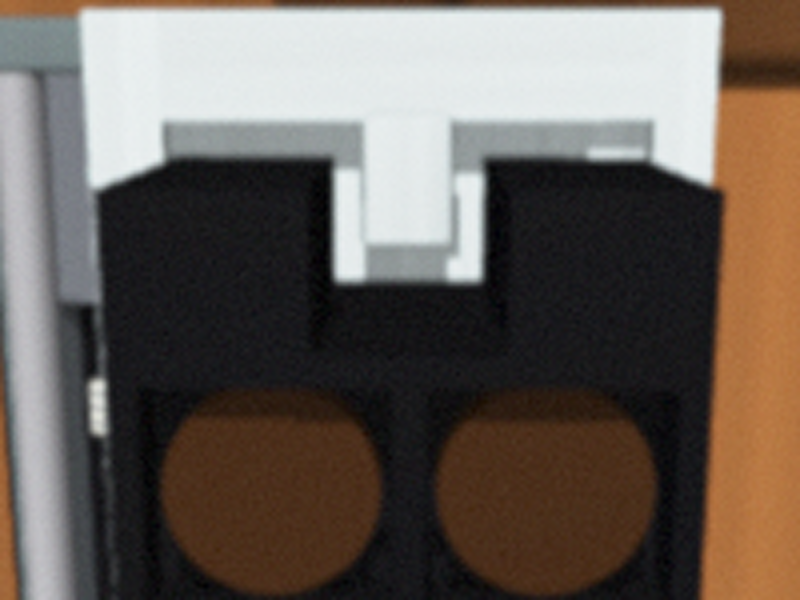

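Run:
```python
from h import *; import pickle
np.set_printoptions(precision=4,suppress=True)
m=pickle.load(open('w5.pkl','rb'))[0]
p=lambda x,y,z:onplane(m,(220+x/4,120+y/4),z)
zb=.2059-.017
for n,a in dict(rimL=(165,121,.168),rimR=(653,121,.168),keyL=(363,244,.177),keyR=(450,244,.177),endL=(180,158,zb),endR=(648,158,zb),nL=(333,283,zb),nR=(486,283,zb)).items(): print(n,p(*a))
```

```text
rimL [0.5744 0.3679 0.168 ]
rimR [0.6402 0.3684 0.168 ]
keyL [0.6014 0.3527 0.177 ]
keyR [0.6128 0.3528 0.177 ]
endL [0.5794 0.3644 0.1889]
endR [0.6364 0.3648 0.1889]
nL [0.598  0.3493 0.1889]
nR [0.617  0.3494 0.1889]
```

arm_command(delta_pos=[[-1,0,5],[-1,0,10],[-1,0,14],[-1,0,18],[-1,0,20],[-1,0,22],[-1,0,22],[-1,0,22]], rotation=[[0,0,0],[0,0,0],[0,0,0],[0,0,0],[0,0,0],[0,0,0],[0,0,0],[0,0,0]], hand=[0.4,0.4,0.4,0.4,0.4,0.4,0.4,0.4])

```text
time: 7.53
position: [0.6095, 0.3011, 0.1846]
eef_rot: [0.705, 0.71, -0.0, -0.0]
force: [0.2, 0.2, -1.2]
finger_gap: 0.0556
```

arm_command(delta_pos=[[0,0,1],[0,0,2],[0,0,2],[0,0,2]], rotation=[[0,0,0],[0,0,0],[0,0,0],[0,0,0]], hand=[0.4,0.4,0.4,0.4])

```text
time: 7.87
position: [0.6095, 0.301, 0.1827]
eef_rot: [0.705, 0.71, -0.0, -0.0]
force: [-0.0, 0.6, -1.8]
finger_gap: 0.0557
```

arm_command(delta_pos=[[-1,-0.5,0.5],[-1,-0.5,1],[-1,-0.5,1.5],[-1,-0.5,2],[-1,-0.5,2],[-1,-0.5,2]], rotation=[[0,0,0],[0,0,0],[0,0,0],[0,0,0],[0,0,0],[0,0,0]], hand=[0.4,0.4,0.4,0.4,0.4,0.4])

```text
time: 8.37
position: [0.6089, 0.3, 0.1806]
eef_rot: [0.705, 0.71, -0.0, -0.0]
force: [0.0, 0.6, -1.8]
finger_gap: 0.0561
```

arm_command(delta_pos=[[0,0,0.5],[0,0,1],[0,0,1.5],[0,0,1.5],[0,0,1.5]], rotation=[[0,0,0],[0,0,0],[0,0,0],[0,0,0],[0,0,0]], hand=[0.4,0.4,0.4,0.4,0.4])

```text
time: 8.78
position: [0.6091, 0.3001, 0.1801]
eef_rot: [0.705, 0.71, 0.0, 0.0]
force: [-2.8, -0.6, 3.8]
finger_gap: 0.0559
```

arm_command(delta_pos=[[0,0,0],[0,0,0],[0,0,0],[0,0,0],[0,0,0],[0,0,0]], rotation=[[0,0,0],[0,0,0],[0,0,0],[0,0,0],[0,0,0],[0,0,0]], hand=[0.65,0.75,0.85,0.9,0.9,0.9])

```text
time: 9.28
position: [0.609, 0.3, 0.179]
eef_rot: [0.705, 0.71, -0.0, -0.0]
force: [-0.9, -0.2, -0.6]
finger_gap: 0.0827
```

arm_command(delta_pos=[[0,0,-20],[0,0,-50],[0,0,-85],[0,0,-110],[0,0,-130],[-20,-20,-150],[-40,-50,-150],[-60,-80,-150],[-60,-100,-150],[-60,-100,-150]], rotation=[[0,0,0],[0,0,0],[0,0,0],[0,0,0],[0,0,0],[0,0,0],[0,0,0],[0,0,0],[0,0,0],[0,0,0]], hand=[0.9,0.9,0.9,0.9,0.9,0.5,0,0,0,0])

```text
time: 10.12
position: [0.5059, 0.2388, 0.3306]
eef_rot: [0.704, 0.71, -0.0, -0.001]
force: [-0.3, -0.2, 1.0]
finger_gap: 0.055
```

```bash
python3 snap.py w6
python3 - <<'E'
from h import *
s=capture('side');save('s6',s);c=capture('scene');save('sc6',c)
w=cv2.imread('pics/w6.png');s=s[:,:,::-1]
B=cv2.resize(s[240:365,165:290],(400,400),interpolation=cv2.INTER_CUBIC);
C=cv2.resize(c[220:345,385:510,::-1],(400,400),interpolation=cv2.INTER_CUBIC)[:200]
A=cv2.resize(w[:,240:],(400,480))
o=np.zeros((600,800,3),np.uint8);o[:480,:400]=A;o[:400,400:]=B;o[400:,400:]=C
cv2.imwrite('pics/c6.png',o)
E
```

```text
10.1167 [0.50587516 0.2387972  0.33059789] [-0.43  0.38 -0.07  1.51  0.03  1.25 -0.5 ]
```

View pics/c6.png

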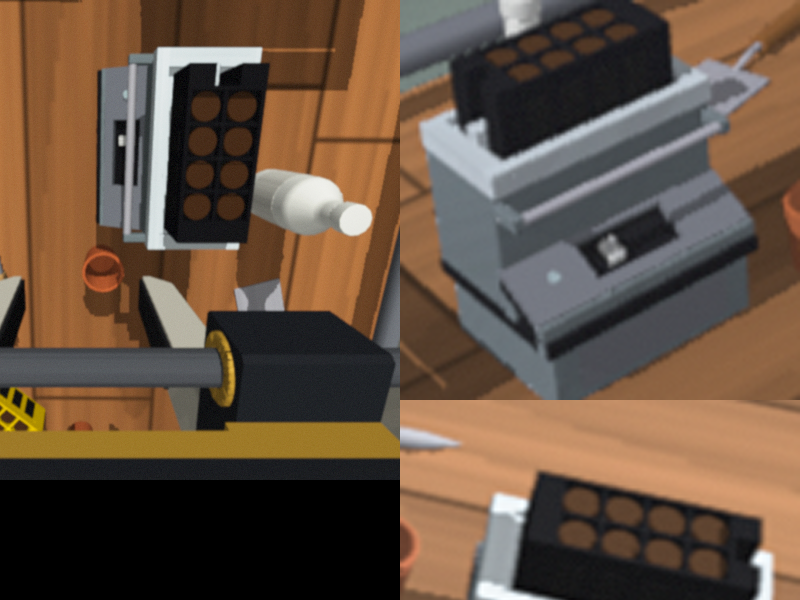

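Tray is seated: the key shows in the notch, the rim is visible on all sides, and contact came at the deck height. Next I reorient for the switch, with the fingers shut and the jaw axis along the slot.

arm_command(delta_pos=[[10,-5,0],[20,-10,0],[30,-20,0],[44,-30,0],[44,-40,0],[44,-40,0],[44,-40,0],[44,-40,0],[44,-40,0],[44,-40,0]], rotation=[[0,0,-7],[0,0,-14],[0,0,-21],[0,0,-28],[0,0,-35],[0,0,-42],[0,0,-49],[0,0,-56],[0,0,-63],[0,0,-70]], hand=[0,0,0,0,0,0,0,0,0,0])

```text
time: 11.1
position: [0.4706, 0.2835, 0.3284]
eef_rot: [0.168, 0.986, 0.0, -0.0]
force: [0.4, 0.6, 0.5]
finger_gap: 0.0003
```

```bash
cat > go.py <<'E'
from h import *; import sys
np.set_printoptions(precision=2,suppress=True)
# target TCP: x y z tilt(deg)
x,y,z,t=map(float,sys.argv[1:5]);t=np.radians(t);s,c=np.sin(t),np.cos(t)
M=R.from_euler('z',0.4,degrees=True).as_matrix()@np.array([[-c,0,s],[0,1,0],[-s,0,-c]])
o=ctrl.get_obs();C=R.from_quat(o['eef_rot'])
print('dpos',C.inv().apply(np.array([x,y,z])-o['position'])*1000,'rot',(C.inv()*R.from_matrix(M)).as_rotvec(degrees=True))
print(o['position'],o['joint_positions'],o['force'],o['finger_gap'])
E
python3 go.py .505 .283 .163 30
```

```text
dpos [-32.76  10.83 165.43] rot [ -5.13 -29.73 -19.24]
[0.47 0.28 0.33] [-0.34  0.39 -0.36  1.53  0.14  1.25  0.51] [0.36 0.65 0.5 ] 0.00033468919433212547
```

arm_command(delta_pos=[[-4,1,15],[-8,2,30],[-12,4,45],[-16,5,65],[-20,7,85],[-25,8,110],[-30,10,135],[-33,11,165],[-33,11,165],[-33,11,165]], rotation=[[-1,-6,-4],[-2,-12,-8],[-3,-18,-12],[-4,-24,-16],[-5,-29.7,-19.2],[-5,-29.7,-19.2],[-5,-29.7,-19.2],[-5,-29.7,-19.2],[-5,-29.7,-19.2],[-5,-29.7,-19.2]], hand=[0,0,0,0,0,0,0,0,0,0])

```text
time: 11.93
position: [0.5042, 0.2827, 0.1626]
eef_rot: [-0.001, 0.966, -0.002, 0.258]
force: [0.1, 0.4, -0.4]
finger_gap: 0.0004
```

```bash
python3 snap.py w7; python3 go.py .505 .283 .163 30
python3 - <<'E'
from h import *
s=capture('side');save('s7',s)
w=cv2.imread('pics/w7.png')
B=cv2.resize(s[240:390,165:265,::-1],(400,600),interpolation=cv2.INTER_CUBIC)
A=cv2.resize(w,(400,300))
cv2.imwrite('pics/c7.png',np.hstack([np.vstack([A,np.zeros_like(A)]),B]))
E
```

```text
11.9333 [0.50415782 0.28267959 0.16259189] [-0.71  0.46 -0.04  2.1   1.12  0.41 -0.18]
dpos [ 0.47 -0.26  1.25] rot [-0.31 -0.01 -0.24]
[0.5  0.28 0.16] [-0.71  0.45 -0.04  2.1   1.12  0.41 -0.18] [-0.16  0.11  0.22] 0.0005684226877301453
```

View pics/w7.png

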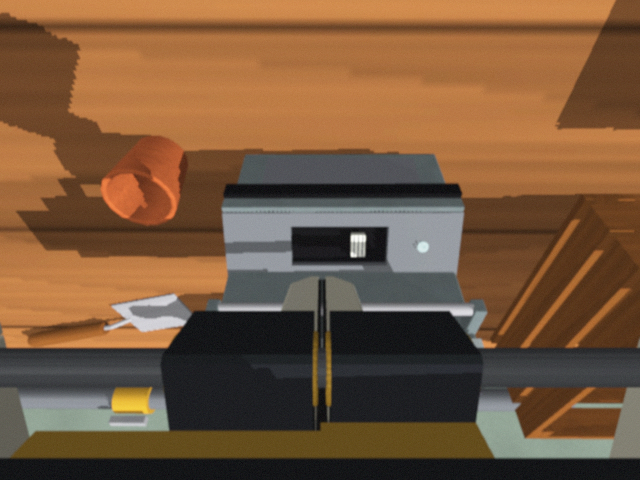

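Run:
```python
from h import *; import pickle
np.set_printoptions(precision=4,suppress=True)
m=pickle.load(open('w7.pkl','rb'))[0];D=camera_model('side')
c=onplane(m,(339.5,245.5),.085);print('slot on z',c)
im=cv2.imread('pics/s7.png');h=im.max(2)
print('side tri (s6 pick)',tri((m,(339.5,245.5)),(D,(236.5,314.5))))
n=np.array([-np.sin(np.radians(27)),0,np.cos(np.radians(27))])
def face(u,dep=0):
    o,d=ray(m,u);p=c-n*dep;return o+d*((p-o)@n)/(d@n)
for k,u,dp in [('slot-y',(292,245),0),('slot+y',(387,245),0),('dn',(340,227),0),('up',(340,264),0),('nub-y',(350,245),.0005),('nub+y',(366,245),.0005)]: print(k,face(u,dp))
print('tip proj',proj(m,ctrl.get_obs()['position']))
```

```text
slot on z [0.5513 0.2957 0.085 ]
side tri (s6 pick) (array([0.5511, 0.2956, 0.0854]), [np.float64(0.1), np.float64(0.1)])
slot-y [0.5511 0.2611 0.0849]
slot+y [0.5508 0.3302 0.0848]
dn [0.5388 0.2958 0.0786]
up [0.5642 0.2963 0.0916]
nub-y [0.5513 0.3033 0.0844]
nub+y [0.5513 0.315  0.0844]
tip proj [322.6703 299.4212]
```

arm_command(delta_pos=[[-1.6,-0.7,20],[-1.6,-0.7,45],[-1.6,-0.7,65],[-1.6,-0.7,80],[-1.6,-0.7,82],[-1.6,-0.7,82]], rotation=[[0,0,0],[0,0,0],[0,0,0],[0,0,0],[0,0,0],[0,0,0]], hand=[0,0,0,0,0,0])

```text
time: 12.53
position: [0.5473, 0.2819, 0.095]
eef_rot: [-0.0, 0.966, -0.001, 0.259]
force: [-0.4, 0.6, 0.0]
finger_gap: 0.0007
```

```bash
python3 snap.py w8; python3 go.py .5531 .282 .081 30; python3 -c "
import cv2
w=cv2.imread('pics/w8.png');cv2.imwrite('pics/c8.png',cv2.resize(w[150:350,180:460],(784,560),interpolation=cv2.INTER_CUBIC))"
```

```text
12.5333 [0.54732056 0.28189804 0.09498443] [-0.76  0.62  0.13  2.08  1.46  0.25 -0.51]
dpos [ 1.96 -0.17 15.56] rot [-0.21  0.09 -0.32]
[0.55 0.28 0.1 ] [-0.76  0.62  0.13  2.08  1.46  0.25 -0.51] [0.38 1.34 0.26] 0.0003397676219840276
```

View pics/c8.png

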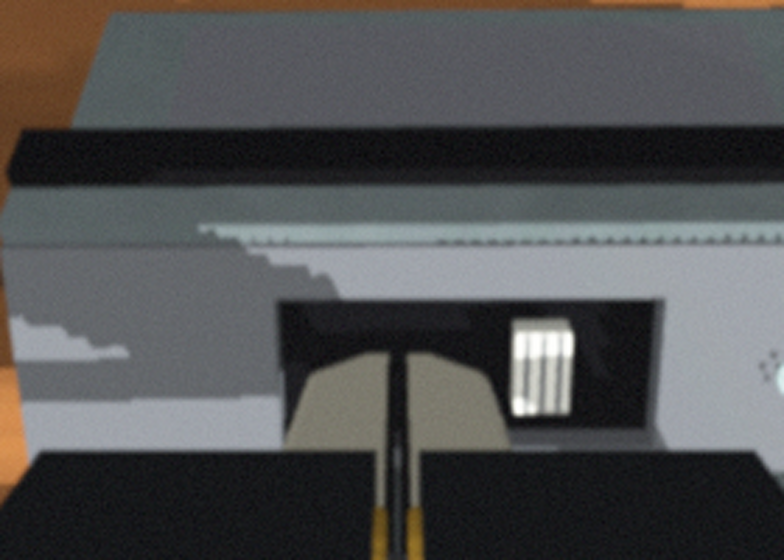

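arm_command(delta_pos=[[2,0,4],[2,0,8],[2,0,12],[2,0,15],[2,0,15],[2,0,15]], rotation=[[0,0,0],[0,0,0],[0,0,0],[0,0,0],[0,0,0],[0,0,0]], hand=[0,0,0,0,0,0])

```text
time: 13.08
position: [0.5522, 0.2818, 0.081]
eef_rot: [-0.0, 0.966, -0.0, 0.259]
force: [-0.2, 0.1, 0.3]
finger_gap: 0.0002
```

```bash
python3 go.py .5531 .282 .081 30
```

```text
dpos [-0.78  0.21  0.41] rot [-0.24  0.03 -0.31]
[0.55 0.28 0.08] [-0.76  0.65  0.14  2.08  1.58  0.23 -0.62] [-0.15  0.15  0.3 ] 0.0001635003859206514
```

arm_command(delta_pos=[[0,3,0],[0,6,0],[0,9,0],[0,12,0],[0,14,0],[0,16,0],[0,18,0],[0,20,0],[0,20,0]], rotation=[[0,0,0],[0,0,0],[0,0,0],[0,0,0],[0,0,0],[0,0,0],[0,0,0],[0,0,0],[0,0,0]], hand=[0,0,0,0,0,0,0,0,0])

```text
time: 13.83
position: [0.552, 0.3016, 0.0799]
eef_rot: [-0.0, 0.966, -0.001, 0.259]
force: [-0.4, -1.2, 2.3]
finger_gap: 0.0006
```

arm_command(delta_pos=[[0,1,0],[0,2,0],[0,3,0],[0,4,0],[0,4,0]], rotation=[[0,0,0],[0,0,0],[0,0,0],[0,0,0],[0,0,0]], hand=[0,0,0,0,0])

```text
time: 14.25
position: [0.5519, 0.3058, 0.0799]
eef_rot: [-0.001, 0.966, -0.001, 0.259]
force: [-1.0, -1.8, 1.1]
finger_gap: 0.0003
```

arm_command(delta_pos=[[0,1,0],[0,2,0],[0,3,0],[0,3,0]], rotation=[[0,0,0],[0,0,0],[0,0,0],[0,0,0]], hand=[0,0,0,0])

```text
time: 14.58
position: [0.5519, 0.3089, 0.0799]
eef_rot: [-0.001, 0.966, -0.001, 0.259]
force: [-1.0, -1.9, 1.4]
finger_gap: 0.0003
```

arm_command(delta_pos=[[0,1,0],[0,2,0],[0,2,0]], rotation=[[0,0,0],[0,0,0],[0,0,0]], hand=[0,0,0])

```text
time: 14.83
position: [0.552, 0.3092, 0.0798]
eef_rot: [0.0, 0.966, -0.002, 0.259]
force: [-2.9, -3.6, 4.0]
finger_gap: 0.0004
```

arm_command(delta_pos=[[0,1,0],[0,2,0],[0,2,0],[0,2,0]], rotation=[[0,0,0],[0,0,0],[0,0,0],[0,0,0]], hand=[0,0,0,0])

```text
time: 15.17
position: [0.552, 0.3093, 0.0797]
eef_rot: [0.001, 0.966, -0.004, 0.259]
force: [-3.3, -6.5, 4.7]
finger_gap: 0.0004
```

arm_command(delta_pos=[[0,-4,0],[0,-8,0],[0,-11,0],[0,-11,-8],[0,-11,-25],[0,-11,-55],[0,-11,-90],[0,-11,-115],[0,-11,-120],[0,-11,-120]], rotation=[[0,0,0],[0,0,0],[0,0,0],[0,0,0],[0,0,0],[0,0,0],[0,0,0],[0,0,0],[0,0,0],[0,0,0]], hand=[0,0,0,0,0,0,0,0,0,0])

```text
time: 16.0
position: [0.4923, 0.3034, 0.1859]
eef_rot: [-0.001, 0.966, 0.001, 0.26]
force: [0.0, 0.2, -0.7]
finger_gap: 0.0007
```

```bash
python3 snap.py w9
python3 - <<'E'
from h import *
s=capture('side');save('s9',s);c=capture('scene');save('sc9',c)
w=cv2.imread('pics/w9.png')
A=cv2.resize(w[130:330,180:500],(400,250));B=cv2.resize(s[230:370,160:480,::-1],(400,175));C=c[:,:,::-1]
o=np.zeros((600,800,3),np.uint8);o[:250,:400]=A;o[250:425,:400]=B;o[:400,400:]=C[140:390,160:520-110][:400,:400].repeat(1,0) if 0 else cv2.resize(C[140:390,160:510],(400,400))
cv2.imwrite('pics/c9.png',o)
E
```

```text
16.0 [0.4922779  0.30344178 0.18588368] [-0.73  0.42 -0.08  2.07  1.02  0.47 -0.12]
```

View pics/c9.png

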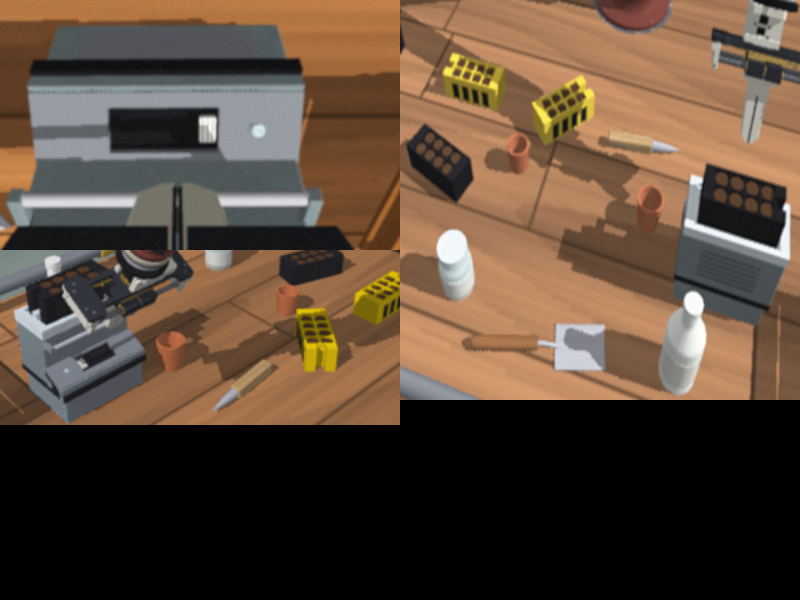

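```bash
python3 -c "
from cell import ticket,ctrl
print(ctrl.get_obs()['force']);print(ticket.job_done())"
```

```text
[-1.18101529 -0.03078848 -0.16790747]
the job is handed in; nothing more can be done
None
```

I set the notched tray on the heater deck with its notch over the key and let go of it. I then slid the switch from in front, under the guard bar, to its stop at the key end. The job was handed in at about 16 s of robot time.

- **Tray:** It touched down with its underside at about 163 mm, which is the deck height. After release, the pictures showed it inside the rim with the key in the notch.
- **Switch:** It dragged at about 2 N, then stopped hard at 6.5 N. In the last picture the thumb piece is about 28 mm towards the key from the slot's middle, which matches fully on (12 + 16 mm).
- **Other things:** The plain tray, pots and other bench items looked unmoved in the last pictures. The gripper is clear of everything.
- **Disagreement:** One of the two measurements of the tray's height was off, 26 mm instead of 50 mm. I put that down to picking the edge at the foot of the tray, and relied on the other corner (45 mm) and the matching top size.

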